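# Wind up and draw a stuck spacer from an ejector fixture

### The arm

A 6-joint arm with a two-finger parallel gripper is mounted at the origin on the work surface. World frame = base frame: x ahead of the robot, y to its left, z up, the work surface at z = 0. Lengths are in m, angles in degrees, forces in N, time in s.
With the tool pointing down it reaches from about 0.35 to 0.975 m from the base axis. Payload 17.4 kg.
Tool frame: the origin (TCP) lies where the fingers leave the gripper's body, on its centre line; the fingertips stand 73 mm ahead of it and the grasp point (between the pads) lies 54 mm ahead of it; z points along the fingers, y is the line along which they close (so a half turn about z gives the same grasp; the last joint's range is limited). The gripper opens to 85 mm and grips with 20 to 120 N. Pads are 22 mm wide; open, the fingers measure 114 mm over their backs; the gripper's body (76 mm by 85 mm) begins 54 mm behind the grasp point. The pads swing forward as they close: fully open they stand 13 mm farther back than shut.
Start: joints at [71.975, 6.646, 82.598, -0, 90.757, -2.166], TCP at [0.184, 0.649, 0.304] pointing down, gripper open.
Joint ranges: [-162.19, 162.19], [-47.58, 125.68], [4.15, 143.07], [-65.23, 245.23], [0.69, 171.88], [-170.13, 170.13]. Speed limits (degrees/s): [108.29, 108.29, 127.2, 180, 180, 180].

### API

Orientations are given as [roll, pitch, yaw] about the fixed x, y, z axes, in that order (R = Rz(yaw) Ry(pitch) Rx(roll)).
In Python, from plant import manip gives the robot as it stands. The module is installed in compiled form; this text tells all that it offers. Calls block until the motion is done:
- manip.reach(position, orientation): joint-space move of the TCP to a pose.
- manip.move_l(position, v=0.15, orientation=None): straight line of the TCP; orientation=None keeps the orientation; v is the mean speed in m/s.
- manip.set_joints(angles): joint-space move.
- manip.gripper_to(opening, force=None): opening from 0.0 (shut) to 1.0 (fully open); force is the grip in N (None keeps the last); returns when the fingers have stopped.
- manip.hold(seconds).
- manip.ik(position, orientation): joint angles nearest the present ones, or None.
- manip.state(): the state.
- manip.capture(name): name is "scene" or "top"; returns a dict with "img" (480x640x3 uint8, blue, green, red), "range_z" (480x640 float32, m along the optical axis (not along the pixel's ray), 0 where there is no reading), "vertical_fov" (degrees; the focal length in pixels is half the picture's height over the tangent of half this angle, whatever the lens; pixels are square), "cx", "cy" (the principal point, pixels), "k1" (the pictures are not rectified: a ray, as slopes to the right and down, at radius r is drawn at 1 + k1 r^2 times it, then the intrinsics apply), "world_from_camera" (4x4, takes a point from camera to world coordinates). Camera axes: x right, y down, z forward; pixel columns grow to the right and rows downward; lengths in m; the calibration is good to about 2 mm. A picture is of the moment at which its call begins.
A pose or a line that the arm cannot do raises manip.MotionError and nothing moves.
- manip.hand_in(): hands the job in; it is judged then, once.
The state is a dict: "time": time; "qpos": joint angles; "qvel": joint speeds; "effort": joint torques, N m; "tcp_pos": TCP position; "tool_rot": TCP orientation; "contact_force": force on the tool from outside, world axes, zero at the start; "wrist_torque": the same for the moment, N m; "width": opening from 0.0 (shut) to 1.0 (fully open); "gripper_force": force on a finger pad.
Only numpy, scipy, OpenCV 4.12 (cv2) and the standard library are available. Lean on these libraries where they do the work, as an engineer would, in place of code of your own. Each camera call takes 0.05 s, during which the arm holds its last target. There are 200 camera calls.

### The job

The steel spacer plate is stuck in the slot of the grey fixture. Using the slim square-headed pin bar in the holes of the ring nut, hole after hole, wind the nut anticlockwise (seen from above) until about 14 mm of the spacer stands out of the slot, then grip that top edge, draw the spacer straight out and put it in the aluminium tray. Finish with the pin bar standing in the hole of the wooden stand it came from, and leave the other things on the bench where they are.

Things in the scene. Friction and masses are not known exactly. Their poses are not given: they have to be found in the camera images.
- fixture: Grey fixture fixed to the bench, 85 mm high, flat top. Origin on the bench under its middle; it spans x -105 to 95 mm, y -66 to 66. Ring nut on the vertical axis x = -45 mm, y = 0. A dark guard plate 8 mm thick, top at 85 mm, 15 mm above the nut, covers x = -60 to 30 mm, so a bar can enter the nut's holes and travel with them only at x < -60 mm.
- slot_top (a point): Middle of the slot's mouth, at the fixture's x = 60, y = 0, z = 85 mm. The slot runs along the fixture's y, from -36 to 36 mm, 10 mm wide, between a solid wall (+x side) and a jaw (-x side) sprung against the spacer with about 5 N. The top round it is flat and level with the guard plate: x = 30 to 90 mm, y = -50 to 50 mm.
- collar (a joint): Angle of the ring nut (rad), positive anticlockwise from above, range -0.6 to 2.4 (stop). Starts between -0.5 and 0; takes about 6 to 10 N at the holes, and stays where it is left. A lifter under the spacer rises 6 mm per rad: the spacer starts 2 mm proud of the slot, and stands 2 mm + 6 mm x angle proud once the angle is positive (14 mm at 2.0).
- ring_nut (a point): The bright ring nut with six vertical round holes, 16 mm wide and 14 mm deep, on a circle of radius 34 mm, 60 degrees apart, the first along its own +x axis; outer radius about 50 mm. Origin on its axis, level with the bottom of the holes; its top is 14 mm higher, 62 mm above the bench. Turns with joint collar (at 0 its axes are parallel to the fixture's).
- spacer_mid (a point): Centre of the spacer: plain steel plate 10 mm thick (its x), 45 mm wide (its y), 62 mm high (z), 0.2 kg, standing in the slot with only its top edge showing; it may stand up to 9 mm off the slot's middle along the slot. It takes up to about 15 N to pull out.
- pin_bar_mid (a point): Centre of the pin bar, standing upright in one of the three holes of the stand: 110 mm long, steel, 0.16 kg; lower 43 mm is a round pin of 12 mm diameter, upper 67 mm a 16 mm square shank with its sides along its x and y. The centre is 55 mm above its lower end.
- bar_stand: Fixed wooden stand 66 mm (x) by 166 mm (y) by 35 mm high, origin under its middle, with three holes 17 mm wide and 30 mm deep in a row along its y, at -52, 0 and 52 mm.
- tray: Fixed aluminium tray, outside 150 mm (x) by 130 mm (y), 28 mm high, 4 mm walls and floor, origin under its middle.
- drift_a: Fat round steel drift 22 mm thick, 72 mm long, standing in a hole of the stand (origin at its lower end). Leave it.
- drift_b: As drift_a but 84 mm long. Leave it.
- spray_can: Green and white spray can 64 mm wide, 190 mm high, standing (origin under its middle). Leave it.
- socket: Steel socket, a ring 32 mm wide and 38 mm high (origin under its middle). Leave it.
- screwdriver: Screwdriver lying on the bench near the robot (origin under its middle, along its x). Leave it.
- spare_plate: Another spacer plate lying flat, 62 by 45 by 10 mm (origin under its middle). Leave it.
- tub: White plastic tub 100 mm wide, 90 mm high. Leave it.
- impact_wrench: Red and black impact wrench lying on its side, about 190 by 220 mm, 70 mm high. Leave it.
Not all that is in view belongs to the job. Leave any blue, orange or purple look-alike of the part that bears pin_bar_mid alone.

How it is judged:
By the outcome, as a careful person would: the job done as asked, in the order asked, and still so for the second after the job is handed in, with the robot touching nothing.
It also fails if it takes over 72 s, if anything falls off the work surface, if the arm or the gripper's body presses on something with over 40 N, if the wrist force passes 120 N, or if a joint passes its speed limit or range.

## Working session

There is one attempt and no reset: what is moved stays moved. The work goes in short steps, each a Python script; the robot and the scene stay as the last script left them, time stands still between calls to the robot, and variables do not carry over. Pictures are saved under pics/ and viewed, at most 10 in all, crops included, and the job is handed in when it is done.

```bash
mkdir -p pics; cat > h.py <<'E'
import numpy as np, cv2
from plant import manip
def cap(n,save=None):
    c=manip.capture(n)
    if save: cv2.imwrite('pics/'+save,c['img'])
    return c
def K(c):
    f=240/np.tan(np.radians(c['vertical_fov'])/2)
    return np.array([[f,0,c['cx']],[0,f,c['cy']],[0,0,1.]]),np.array([c['k1'],0,0,0,0.])
def slopes(c,px):
    k,d=K(c); return cv2.undistortPoints(np.array(px,float).reshape(-1,1,2),k,d)[:,0]
def onplane(c,px,z):
    s=slopes(c,px); T=np.array(c['world_from_camera']); r=np.c_[s,np.ones(len(s))]@T[:3,:3].T
    t=(z-T[2,3])/r[:,2]; return T[:3,3]+r*t[:,None]
def proj(c,P):
    k,d=K(c); T=np.linalg.inv(np.array(c['world_from_camera']))
    return cv2.projectPoints(np.array(P,float).reshape(-1,1,3),cv2.Rodrigues(T[:3,:3])[0],T[:3,3],k,d)[0][:,0]
def cloud(c):
    u,v=np.meshgrid(np.arange(640),np.arange(480)); s=slopes(c,np.c_[u.ravel(),v.ravel()])
    z=c['range_z'].ravel(); P=np.c_[s*z[:,None],z]; T=np.array(c['world_from_camera'])
    P=P@T[:3,:3].T+T[:3,3]; P[z==0]=np.nan; return P.reshape(480,640,3)
E
python3 - <<'E'
from h import *
for n in('scene','top'):
    c=cap(n,n+'0.png');print(n,c['vertical_fov'],c['cx'],c['cy'],c['k1'],np.round(c['world_from_camera'],3).tolist())
print(manip.state())
E
```

```text
scene 49.9097660546852 324.77744322773816 241.76526177705696 -0.05360857445081046 [[-0.417, 0.777, -0.472, 1.1], [0.909, 0.362, -0.208, 0.185], [0.01, -0.516, -0.857, 1.034], [0.0, 0.0, 0.0, 1.0]]
top 52.970383406589605 321.83619341824 240.4874346083835 -0.05652445916614626 [[-0.007, -0.986, 0.166, 0.414], [-1.0, 0.011, 0.025, -0.067], [-0.026, -0.166, -0.986, 1.049], [0.0, 0.0, 0.0, 1.0]]
{'time': 0.1, 'qpos': array([ 7.19752584e+01,  6.67225695e+00,  8.26330179e+01, -4.31048851e-04,
        9.07563913e+01, -2.16502020e+00]), 'qvel': array([-0.01556558, -0.12180245, -0.08744582,  0.02419653, -0.04484689,
        0.05590521]), 'effort': array([ 8.49464850e-04, -7.33662200e+01, -6.33781600e+01, -7.12376027e-05,
        5.29661498e-03, -9.50207755e-05]), 'tcp_pos': array([0.18443727, 0.64921155, 0.30321368]), 'tool_rot': array([-1.79938362e+02, -1.89889856e-03,  1.64140272e+02]), 'contact_force': array([ 0.02020121, -0.49314159, -0.982509  ]), 'wrist_torque': array([ 0.01420894, -0.01862577,  0.03763743]), 'gripper_force': 0.0, 'width': 0.9971604287196288}
```

View pics/scene0.png

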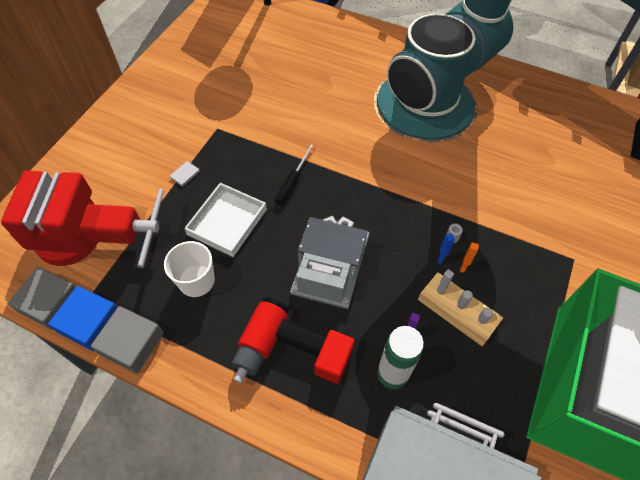

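View pics/top0.png

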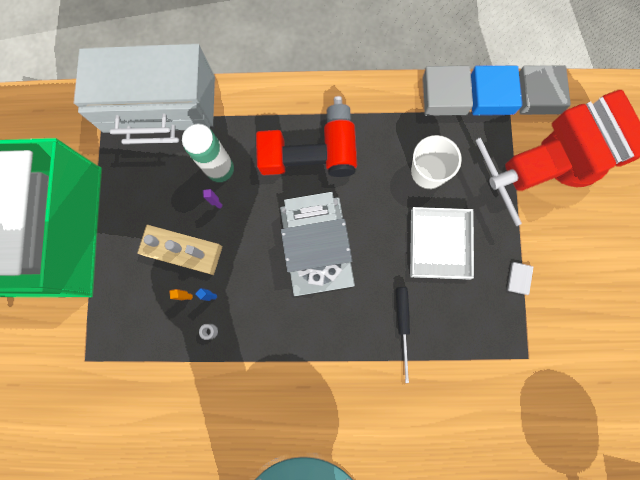

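The scene view shows the fixture at about (330,262) and the stand at (460,308); the top view shows them at (316,243) and (180,250), with the tray at (441,243). The blue, orange and purple look-alikes lie outside the stand. I'll zoom in next and compute the clouds.

```bash
python3 - <<'E'
from h import *
s=cap('scene');t=cap('top')
z=lambda im,x,y,w,h:cv2.resize(im[y:y+h,x:x+w],(400,300),interpolation=cv2.INTER_CUBIC)
cv2.imwrite('pics/c1.png',np.vstack([np.hstack([z(t['img'],270,187,80,60),z(t['img'],280,240,80,60)]),np.hstack([z(t['img'],130,215,100,75),z(s['img'],410,255,100,75)])]))
C=cloud(t);D=cloud(s)
# fixture top plane
def rect(C,lo,hi,c,r):
    m=(C[...,2]>lo)&(C[...,2]<hi)&(np.hypot(C[...,0]-c[0],C[...,1]-c[1])<r)
    P=C[m][:,:2]; return m,P
for nm,px,h in(('fix',(316,243),.085),('stand',(180,250),.035),('tray',(441,243),.004)):
    w=onplane(t,[px],h)[0];print(nm,w, C[px[1],px[0]])
    for nn,X in(('top',C),('scene',D)):
        lo,hi=dict(fix=(.078,.092),stand=(.028,.041),tray=(.022,.034))[nm]
        m,P=rect(X,lo,hi,w,.14); r=cv2.minAreaRect(P.astype(np.float32)*1000);print(nn,len(P),np.round(X[m][:,2].mean(),4),r)
# tall things on stand
w=onplane(t,[(180,250)],.035)[0]
for nn,X in(('top',C),('scene',D)):
    m=(X[...,2]>.06)&(X[...,2]<.14)&(np.hypot(X[...,0]-w[0],X[...,1]-w[1])<.1)
    n,l,st,ce=cv2.connectedComponentsWithStats(m.astype(np.uint8))
    for i in range(1,n):
        if st[i,4]>8:
            Q=X[l==i];top=np.percentile(Q[:,2],95);q=Q[Q[:,2]>top-.006];print(nn,st[i],np.round(ce[i]),round(top,4),q.mean(0).round(4))
E
```

```text
fix [ 0.57130138 -0.03133972  0.085     ] [ 0.57129988 -0.03134007  0.0850092 ]
top 4136 0.0851 ((597.7542114257812, -25.432212829589844), (150.86500549316406, 131.94581604003906), 8.89373779296875)
scene 3509 0.0871 ((597.3262329101562, -27.468353271484375), (154.0264434814453, 132.46987915039062), 8.720508575439453)
stand [0.56752815 0.2639779  0.035     ] [0.56623928 0.26119768 0.04350457]
top 1877 0.0351 ((572.6060791015625, 268.48077392578125), (175.64297485351562, 209.08322143554688), 87.31028747558594)
scene 1925 0.0365 ((541.3953247070312, 267.3585205078125), (187.1615753173828, 127.02168273925781), 73.92060852050781)
tray [ 0.58136035 -0.30235276  0.004     ] [ 0.5812972  -0.30226416  0.00439397]
top 576 0.0271 ((584.197998046875, -300.01763916015625), (146.1005859375, 248.91705322265625), 79.09871673583984)
scene 709 0.0281 ((587.0728759765625, -301.7530212402344), (149.59303283691406, 267.21905517578125), 78.37735748291016)
top [144 235  12  11 104] [149. 240.] 0.0796 [0.5847 0.3179 0.077 ]
top [164 240  15  12 133] [171. 246.] 0.0915 [0.5707 0.2693 0.0889]
top [185 245  17  13 143] [193. 251.] 0.1168 [0.5568 0.219  0.1147]
top [169 290  16   5  60] [177. 292.] 0.1123 [0.4727 0.2499 0.11  ]
scene [465 245  14  18 139] [471. 253.] 0.1148 [0.4738 0.2494 0.113 ]
scene [438 269  17  22 183] [446. 279.] 0.1191 [0.5579 0.2192 0.1173]
scene [459 290  14  16 153] [466. 297.] 0.0925 [0.5725 0.2697 0.0904]
scene [480 308  13  13 124] [486. 314.] 0.081 [0.5868 0.3189 0.0785]
```

View pics/c1.png

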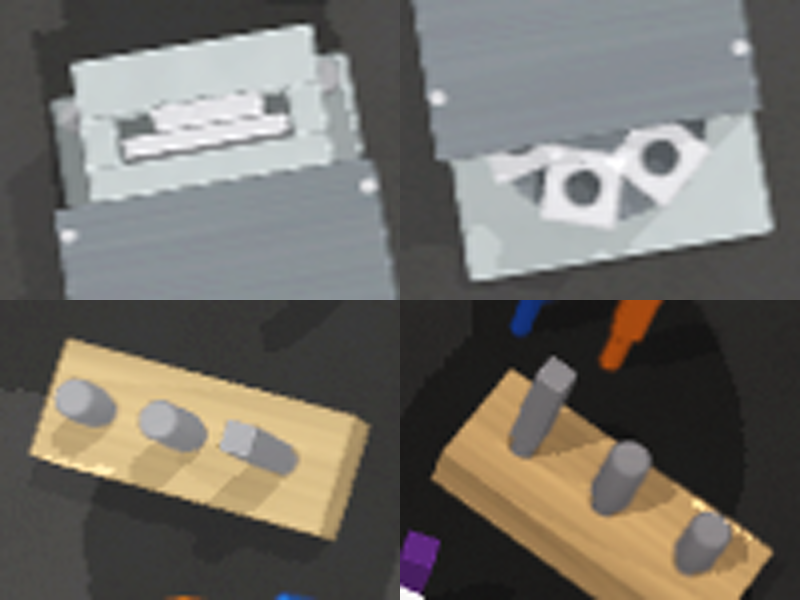

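The crop shows two open nut holes at top-image pixels (316,277) and (332,271). The spacer edge is at (311,209). The square bar is the stand item nearest the fixture, with its sides along the stand's. Next I'll refine the hole and fixture geometry.

```bash
python3 - <<'E'
from h import *
t=cap('top');s=cap('scene');C=cloud(t);D=cloud(s)
g=cv2.cvtColor(t['img'],cv2.COLOR_BGR2GRAY)
G=cv2.resize(g,None,fx=8,fy=8,interpolation=cv2.INTER_CUBIC)
hs=[]
for u,v in((316.4,277.4),(332,271.4)):
    m=np.zeros_like(G);cv2.circle(m,(int(u*8+4),int(v*8+4)),40,255,-1)
    b=((G<150)&(m>0)).astype(np.uint8)
    n,l,st,ce=cv2.connectedComponentsWithStats(b);i=l[int(v*8+4),int(u*8+4)]
    p=(ce[i]+.5)/8-.5;hs.append(onplane(t,[p],.062)[0][:2]);print('hole px',p,st[i]/8,hs[-1])
h1,h2=hs;print('sep',np.linalg.norm(h1-h2))
# plate/fixture edges: top plane, per view
for nm,X in(('top',C),('scene',D)):
    z0=np.nanmedian(X[...,2][(np.abs(X[...,0]-.58)<.02)&(np.abs(X[...,1]+.03)<.03)])
    m=(abs(X[...,2]-z0)<.004)&(np.hypot(X[...,0]-.59,X[...,1]+.03)<.13)
    P=X[m][:,:2];c=np.array([.5975,-.0264]);a=np.radians(8.8);R=np.array([[np.cos(a),-np.sin(a)],[np.sin(a),np.cos(a)]])
    q=(P-c)@R;guard=q[q[:,0]<0];
    print(nm,z0,'guard x',guard[:,0].min()*1e3,'y',np.percentile(guard[:,1],[.5,99.5])*1e3,'x max',q[:,0].max()*1e3)
    # edges slope via lines: y-extremes along x bins ; x-min along y bins
    xb=np.arange(-.07,.005,.01);e=[[(lambda w:(w.min(),w.max()))(q[abs(q[:,0]-x)<.005][:,1]) for x in xb]];e=np.array(e[0])
    yb=np.arange(-.055,.056,.01);f=np.array([q[abs(q[:,1]-y)<.005][:,0].min() for y in yb])
    print(' y edges mid mm',e.mean()*1e3,'width',(e[:,1]-e[:,0]).mean()*1e3,'slope deg',np.degrees(np.polyfit(xb,e,1)[0]),'xmin slope',-np.degrees(np.polyfit(yb,f,1)[0]),'xmin',f.mean()*1e3)
for sg in(1,-1):
    d=h2-h1;n=np.array([-d[1],d[0]])/np.linalg.norm(d);mid=(h1+h2)/2
    a=mid+sg*n*np.sqrt(34e-3**2-(np.linalg.norm(d)/2)**2);print('axis',a,'fix frame from c',(a-c)@R*1e3,'hole ang',np.degrees([np.arctan2(*(x-a)[::-1]) for x in hs])-8.8)
# bright spacer
for nm,X in(('top',C),('scene',D)):
    w=c+R@np.array([.0425,0]);m=(np.hypot(X[...,0]-w[0],X[...,1]-w[1])<.03);print(nm,'z near slot',np.percentile(X[...,2][m],[5,50,95]))
# can
m=(D[...,2]>.15)&(np.hypot(D[...,0]-.74,D[...,1]-.2)<.12);print('can',D[m].mean(0),m.sum())
tm=(cv2.inRange(t['img'],(215,215,215),(255,255,255))>0);tm[:, :400]=0;tm[:,485:]=0;tm[:200]=0;tm[290:]=0
print('tray px',np.argwhere(tm).mean(0)[::-1],cv2.minAreaRect(np.argwhere(tm)[:,::-1].astype(np.float32)))
E
```

```text
hole px [316.15291069 277.02811005] [313.    274.      7.125   7.    313.5  ] [ 0.50426957 -0.03042107]
hole px [331.57221837 270.9366075 ] [328.5   268.      7.25    7.    315.125] [ 0.51650806 -0.06220194]
sep 0.03405590205794403
top 0.08532336891036274 guard x -75.03360146049249 y [-64.53504994  65.95190457] x max 76.10514532297792
 y edges mid mm 0.8062046135711015 width 131.35247204450445 slope deg [0.05161578 0.25560305] xmin slope 0.15355273344814116 xmin -74.6987242147655
scene 0.08736246988908092 guard x -76.97230914860921 y [-66.28192311  64.21658335] x max 76.3734989127139
 y edges mid mm -1.079519225949309 width 131.41606400101108 slope deg [ 0.32072019 -0.00819304] xmin slope -0.008833537422890763 xmin -75.27882862842668
axis [ 0.53785161 -0.03573586] fix frame from c [-60.37449084  -0.10060427] hole ang [ 162.20678353 -137.68440868]
axis [ 0.48292603 -0.05688714] fix frame from c [-117.88935005  -12.60006444] hole ang [ 42.31559132 -17.79321647]
top z near slot [0.07423228 0.08516561 0.088349  ]
scene z near slot [0.08147889 0.08715241 0.09073396]
can [0.7664901  0.18992225 0.18608668] 1247
tray px [440.54032039 241.57127342] ((442.9685363769531, 242.63925170898438), (60.97869873046875, 70.4482650756836), 0.8425242304801941)
```

The two hole centres are 34.06 mm apart (34 expected), and the nut axis comes out at (0.538,-0.036), which agrees with the guard edge. The collar is at about -18°, and the fixture yaw is about 8.8°. Now I'll grasp the bar.

```bash
python3 - <<'E'
from h import *
B=[.5573,.2191]
o=[180,0,74.3]
manip.gripper_to(.6,100)
manip.reach(B+[.26],o)
manip.move_l(B+[.145],v=.12)
print(manip.state()['contact_force'])
manip.gripper_to(0,100); s=manip.state();print(s['width'],s['gripper_force'],s['contact_force'])
manip.move_l(B+[.27],v=.12)
s=manip.state();print(s['width'],s['contact_force'],s['tcp_pos'],s['time'])
manip.reach([.45,.08,.30],[180,0,8.8])
s=manip.state();print(s['tcp_pos'],s['tool_rot'],s['time'])
t=cap('top');c=cap('scene')
p=proj(c,[s['tcp_pos']-[0,0,.09]])[0];q=proj(t,[s['tcp_pos']-[0,0,.09]])[0];print(p,q)
f=lambda im,p:cv2.resize(im[int(p[1])-45:int(p[1])+45,int(p[0])-30:int(p[0])+30],(400,600),interpolation=cv2.INTER_CUBIC)
cv2.imwrite('pics/held.png',np.hstack([f(t['img'],q),f(c['img'],p)]))
np.savez('held.npz',q=q,p=p)
# bar expected endpoints
for cc in(t,c):print(proj(cc,[s['tcp_pos']-[0,0,z] for z in(.073,.097,.14)]))
E
```

```text
[1.019995   0.48822331 0.51045738]
0.17451750177178244 97.32182621955872 [-0.84715955 -0.84108457  6.29915922]
0.17183474375544172 [-0.39268618 -0.08321447 -1.87882832] [0.55711304 0.21902692 0.26894512] 5.5
[0.45026897 0.08023874 0.29973857] [-1.79991917e+02  7.54697791e-03  8.94634254e+00] 6.3917
[408.63984275 183.13450517] [249.58313623 300.81791831]
[[247.84799618 300.39466289]
 [250.27764898 300.9872975 ]
 [254.30747738 301.96971257]]
[[409.90414621 177.88582936]
 [408.12912693 185.2537298 ]
 [405.11203218 197.7617708 ]]
```

View pics/held.png

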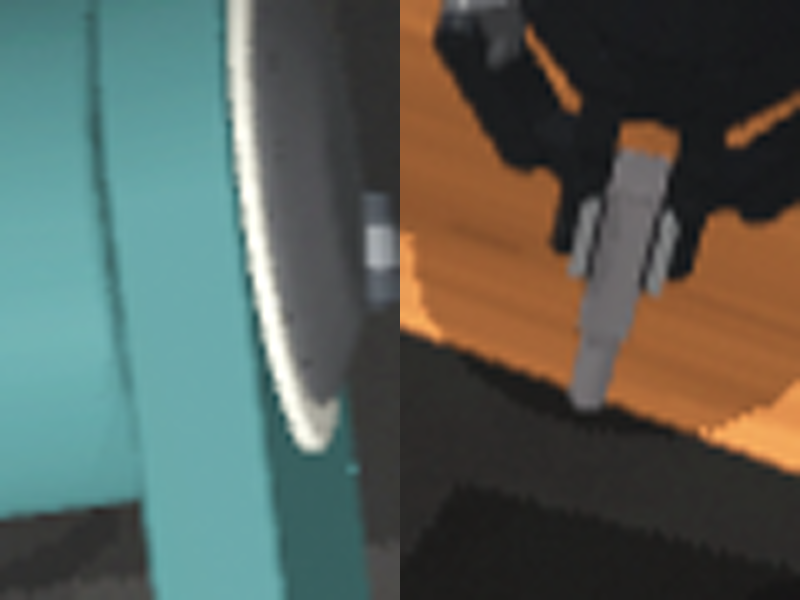

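The bar is held squarely, with its tip at scene pixel (405.9,198.3) against an expected (405.1,197.8). I'll insert it in the first hole and do stroke 1.

```bash
cat >> h.py <<'E'
AX=np.array([.5379,-.0357]);YAW=8.8;O=[180,0,YAW]
def pos(a,z): # a: hole angle deg in fixture frame
    a=np.radians(a+YAW);return np.r_[AX+.034*np.array([np.cos(a),np.sin(a)]),z]
def insert(a):
    for dx,dy in[(0,0),(.002,0),(-.002,0),(0,.002),(0,-.002),(.003,.003),(-.003,-.003),(.003,-.003),(-.003,.003)]:
        d=np.array([dx,dy,0]);p=pos(a,0)+d
        manip.move_l(p+[0,0,.206],v=.08);f0=manip.state()['contact_force'];ok=True
        for z in(.201,.198,.194,.190):
            manip.move_l(p+[0,0,z],v=.04);f=manip.state()['contact_force']-f0
            if abs(f[2])>12: ok=False;break
        print('insert',d,z,f.round(1),ok)
        if ok:return d
    return None
def stroke(a,da,d,lead=3.4):
    n=int(np.ceil((da+lead)/15));f0=manip.state()['contact_force']
    for k in range(1,n+1):
        b=a+(da+lead)*k/n
        manip.move_l(pos(b,.190)+d*(1-k/n),v=.05)
        f=manip.state()['contact_force']-f0;w=np.radians(b+YAW)
        print('  ang %.1f tang %.1f rad %.1f z %.1f'%(b,f[:2]@[-np.sin(w),np.cos(w)],f[:2]@[np.cos(w),np.sin(w)],f[2]))
    manip.move_l(pos(a+da,.190),v=.05)
    manip.move_l(pos(a+da,.225),v=.1)
E
python3 - <<'E'
from h import *
manip.reach(pos(162.2,.225),O)
d=insert(162.2)
if d is not None:
    stroke(162.2,56,d)
    print(manip.state()['time'],manip.state()['width'])
    manip.reach([.45,.12,.30],O)
    t=cap('top','s1.png');print(manip.state()['time'])
    cv2.imwrite('pics/s1c.png',cv2.resize(t['img'][187:307,260:380],(600,600),interpolation=cv2.INTER_CUBIC))
E
```

```text
insert [0 0 0] 0.19 [ 0.2 -1.1 -0.1] True
  ang 177.0 tang -4.6 rad -1.6 z -2.2
  ang 191.9 tang -5.3 rad -2.9 z -0.3
  ang 206.8 tang -4.7 rad -3.5 z 0.3
  ang 221.6 tang -4.8 rad -2.4 z 0.0
10.5917 0.17454257825180386
11.475
```

View pics/s1c.png

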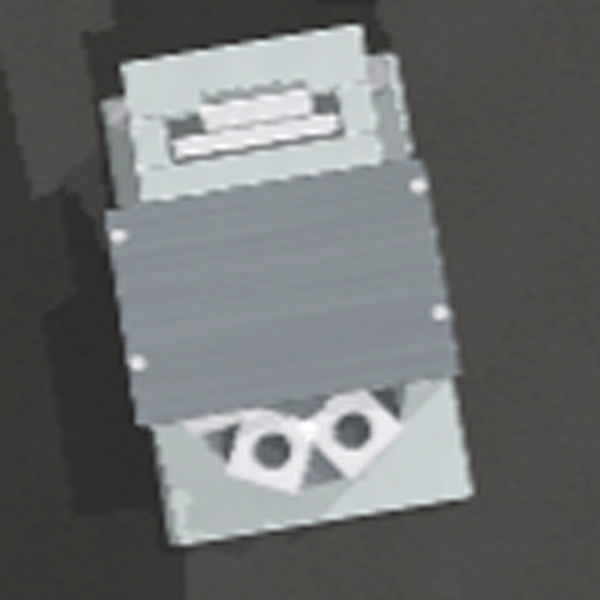

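The nut has turned: holes now at crop (272,450) and (354,430), i.e. about (314.3,276.9) and (330.7,272.9). I'll measure the angle and do strokes 2 and 3 from it.

```bash
cat >> h.py <<'E'
def holes(c,guess):
    G=cv2.resize(cv2.cvtColor(c['img'],cv2.COLOR_BGR2GRAY),None,fx=8,fy=8,interpolation=cv2.INTER_CUBIC);out=[]
    for u,v in guess:
        x,y=int(u*8+4),int(v*8+4);m=np.zeros_like(G);cv2.circle(m,(x,y),40,255,-1)
        n,l,st,ce=cv2.connectedComponentsWithStats(((G<150)&(m>0)).astype(np.uint8));i=l[y,x]
        q=onplane(c,[(ce[i]+.5)/8-.5],.062)[0][:2]-AX
        out.append((np.degrees(np.arctan2(q[1],q[0]))%360-YAW,np.hypot(*q)*1e3,st[i,4]))
    return out
E
python3 - <<'E'
from h import *
t=cap('top');r=holes(t,[(314.3,276.9),(330.7,272.9)]);print(r)
a=np.mean([r[0][0],r[1][0]-60]);phi=a-120
print('hole',a)
if 140<a<170 and abs(r[0][0]+60-r[1][0])<3:
    # remaining: nut now a-180+60 = a-120 deg of joint
    phi=a-120;rem=116.5-phi;print('joint',phi,'rem',rem)
    s2=a+rem/2-60 # start of third stroke
    manip.reach(pos(a,.225),O);d=insert(a)
    if d is not None:
        stroke(a,rem/2,d)
        d=insert(a+rem/2-60)
        if d is not None: stroke(a+rem/2-60,rem/2,d)
        manip.reach([.45,.12,.30],O)
        t=cap('top');c=cap('scene');print(manip.state()['time'],manip.state()['width'])
        cv2.imwrite('pics/s3c.png',np.hstack([cv2.resize(t['img'][187:307,270:350],(400,600),interpolation=cv2.INTER_CUBIC),cv2.resize(c['img'][205:325,285:365],(400,600),interpolation=cv2.INTER_CUBIC)]))
        for X in(cloud(t),cloud(c)):
            R=np.array([[np.cos(.1536),-np.sin(.1536)],[np.sin(.1536),np.cos(.1536)]])
            q=(X[...,:2]-AX)@R;z0=np.median(X[...,2][(q[...,0]>0)&(q[...,0]<.06)&(abs(q[...,1])<.04)])
            m=(X[...,2]>z0+.009)&(X[...,2]<z0+.03)&(abs(q[...,0]-.105)<.025)&(abs(q[...,1])<.04)
            print('proud',np.percentile(X[...,2][m]-z0,[50,90]),'n',m.sum(),q[m].min(0),q[m].max(0),q[m].mean(0))
E
```

```text
[(np.float64(155.14050283029343), np.float64(34.163805184935306), np.int32(2459)), (np.float64(214.60033635137), np.float64(34.176708355568), np.int32(2511))]
hole 154.87041959083172
joint 34.870419590831716 rem 81.62958040916828
insert [0 0 0] 0.19 [-0.   0.7 -0. ] True
  ang 169.6 tang -4.2 rad -3.0 z -0.7
  ang 184.3 tang -4.3 rad -3.1 z -0.2
  ang 199.1 tang -4.3 rad -3.6 z -0.5
insert [0 0 0] 0.19 [ 1.   0.8 -1.1] True
  ang 150.4 tang -3.7 rad -2.2 z -1.8
  ang 165.2 tang -4.8 rad -3.2 z 1.2
  ang 179.9 tang -5.4 rad -2.3 z 1.5
19.6417 0.17386268420823298
proud [0.01390825 0.01621791] n 118 [ 0.10007112 -0.02368179] [0.11036514 0.02058911] [ 0.10503689 -0.00136907]
proud [0.01323941 0.01562958] n 107 [ 0.10009926 -0.02562866] [0.11131651 0.01928066] [ 0.10585512 -0.00309556]
```

View pics/s3c.png

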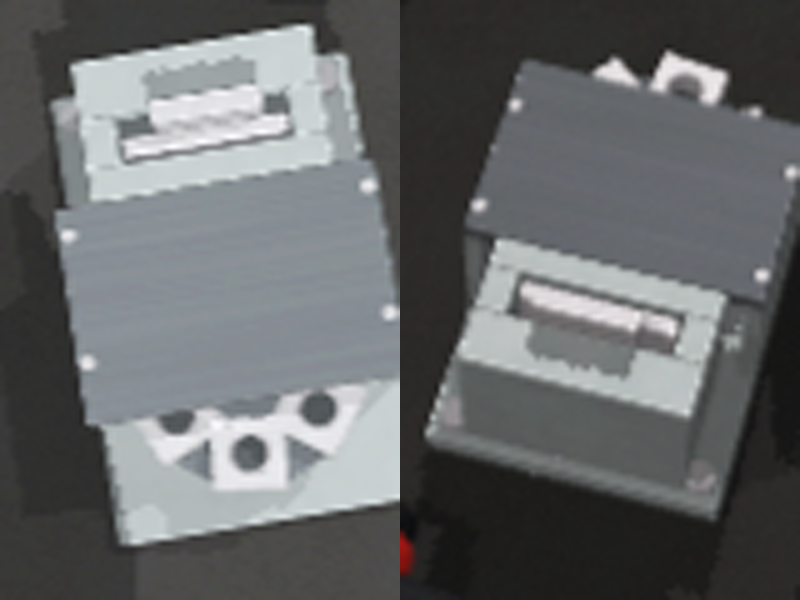

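The spacer now stands clearly proud, about 14 mm by depth. Its top is at top-image pixel (311,208) and the middle nut hole is at (320,277). I'll check the nut angle, then top up if needed.

```bash
python3 - <<'E'
from h import *
t=cap('top');r=holes(t,[(319.9,277.1),(333.4,268.3)]);print(r)
a=np.mean([r[0][0],r[1][0]-60]);print('joint rad',np.radians(a-60),'proud',2+6*np.radians(a-60))
E
```

```text
[(np.float64(173.92849893305907), np.float64(33.973122713043225), np.int32(2452)), (np.float64(234.46360266620843), np.float64(33.45775921948048), np.int32(2836))]
joint rad 1.9930970792283123 proud 13.958582475369873
```

The nut is at 1.99 rad, so the spacer is 13.96 mm proud. I'll return the bar to its hole.

```bash
python3 - <<'E'
from h import *
B=[.5573,.2191]
manip.reach(B+[.27],[180,0,74.3]);f0=manip.state()['contact_force']
for z in(.19,.172,.158,.147):
    manip.move_l(B+[z],v=.08);f=manip.state()['contact_force']-f0;print(z,f.round(1))
    if abs(f[2])>15:break
else:
    manip.gripper_to(.6);manip.move_l(B+[.27],v=.12)
    manip.reach([.45,-.15,.30],[180,0,98.8])
    t=cap('top');c=cap('scene');print(manip.state()['time'])
    for nn,X in(('top',cloud(t)),('scene',cloud(c))):
        m=(X[...,2]>.1)&(X[...,2]<.14)&(np.hypot(X[...,0]-B[0],X[...,1]-B[1])<.04);Q=X[m];print(nn,m.sum(),Q.mean(0),np.percentile(Q[:,2],95))
    z=lambda im,x,y,w,h:cv2.resize(im[y:y+h,x:x+w],(400,300),interpolation=cv2.INTER_CUBIC)
    cv2.imwrite('pics/st.png',np.hstack([z(t['img'],130,215,100,75),z(c['img'],410,255,100,75)]))
E
```

```text
0.19 [-1.3  0.4 -0.1]
0.172 [-0.7 -0.5  0.4]
0.158 [ 0.6  0.6 -0.1]
0.147 [-1.  -0.2 -0. ]
25.9333
top 84 [0.55577969 0.21759154 0.11311156] 0.11768611682447525
scene 92 [0.55910526 0.21894276 0.11327027] 0.11901772986536578
```

View pics/st.png

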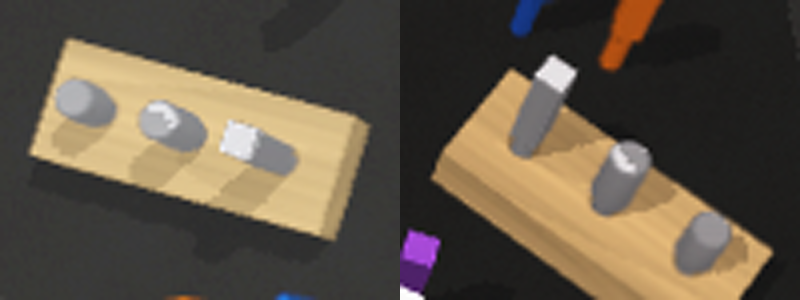

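The bar is back upright in its hole: its bright square top is at crop (240,140) on the left and (555,72) on the right. Next I'll pull the spacer, then lay it in the tray at a 45° tilt.

```bash
python3 - <<'E'
from h import *
a=np.radians(8.8);S=AX+np.array([[np.cos(a),-np.sin(a)],[np.sin(a),np.cos(a)]])@[.105,-.002]
o=[180,0,98.8];P=lambda z:[S[0],S[1],z]
tr=[.537,-.302,.098];print(S,manip.ik(tr,[135,0,90]),manip.ik([.537,-.302,.22],[135,0,90]))
manip.gripper_to(.35,110)
manip.reach(P(.23),o);f0=manip.state()['contact_force']
manip.move_l(P(.161),v=.08);print((manip.state()['contact_force']-f0).round(1))
manip.gripper_to(0,110);s=manip.state();print(s['width'],s['gripper_force'],(s['contact_force']-f0).round(1))
manip.move_l(P(.166),v=.03);s=manip.state();print(s['width'],(s['contact_force']-f0).round(1))
manip.move_l(P(.19),v=.05);s=manip.state();print(s['width'],(s['contact_force']-f0).round(1))
manip.move_l(P(.28),v=.12);s=manip.state();print(s['width'],(s['contact_force']-f0).round(1),s['time'])
c=cap('scene','lift.png')
E
```

```text
[ 0.64196995 -0.02161294] [-41.21532471  -4.33971076 120.27228567  49.12005692  38.03993202
 -74.06995594] [-41.21532471 -12.68420618 115.07122957  38.94177338  47.83909047
 -60.24826883]
[-1.3  0.1  0.1]
0.07392668305014094 108.50195288658142 [0.4 1.  5.4]
0.07406994636683217 [3.6 1.4 1.5]
0.07573164570670465 [2.7 0.6 2.5]
0.06821106592523586 [-0.9  1.  -1.8] 30.4333
```

View pics/lift.png

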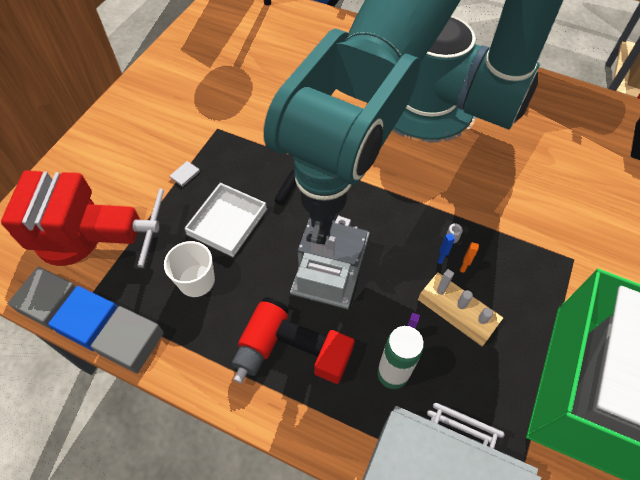

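It's unclear at this scale whether the plate is in the fingers at (318,238). I'll take a closer crop.

```bash
python3 - <<'E'
from h import *
c=cap('scene');cv2.imwrite('pics/l2.png',cv2.resize(c['img'][180:310,280:380],(460,598),interpolation=cv2.INTER_CUBIC))
s=manip.state();print(s['width'],s['gripper_force'],s['contact_force'],s['tcp_pos'],proj(c,[s['tcp_pos']-[0,0,.073],s['tcp_pos']-[0,0,.124]]))
E
```

```text
0.07421268121468585 108.56397986412048 [-0.33940935 -0.62174607 -2.35274857] [ 0.64175796 -0.02161068  0.2787724 ] [[322.69055425 239.6351182 ]
 [322.53315078 253.12215797]]
```

View pics/l2.png

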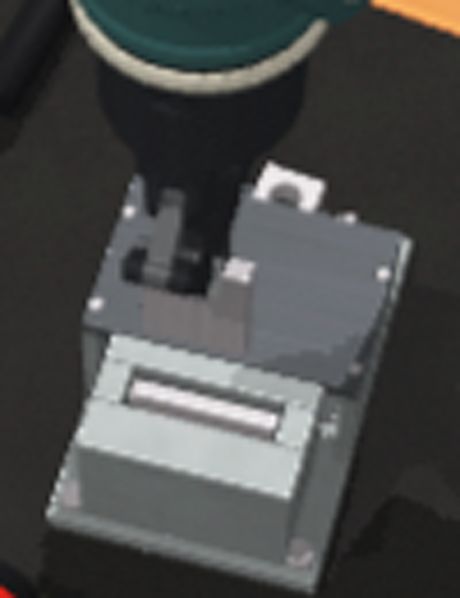

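The plate is held at crop (195,305) and the slot is empty. Now placing it in the tray.

```bash
python3 - <<'E'
from h import *
o=[135,0,90]
manip.reach([.537,-.302,.22],o);f0=manip.state()['contact_force']
manip.move_l([.537,-.302,.12],v=.1)
for z in(.11,.104,.099):
    manip.move_l([.537,-.302,z],v=.04);f=manip.state()['contact_force']-f0;print(z,f.round(1))
    if f[2]>4:break
manip.gripper_to(.25);manip.hold(.3)
manip.move_l([.537-.05,-.302,z+.05],v=.1)
manip.reach([.40,-.02,.33],[180,0,90]);manip.hold(.3)
t=cap('top');c=cap('scene');s=manip.state();print(s['time'])
X=cloud(t);m=(abs(X[...,0]-.581)<.06)&(abs(X[...,1]+.302)<.05)&(X[...,2]>.009);print(m.sum(),X[m].mean(0),X[m].min(0),X[m].max(0))
cv2.imwrite('pics/f.png',np.hstack([t['img'][::1,80:],c['img'][:,:240]])[:600])
E
```

```text
0.11 [-0.7  1.5 -1.1]
0.104 [-1.3 -0.6  0.8]
0.099 [-0.7  1.1  0.1]
36.9583
599 [ 0.5894429  -0.30122171  0.01402381] [ 0.52815621 -0.32886882  0.00911721] [ 0.63829941 -0.253829    0.02033648]
```

View pics/f.png

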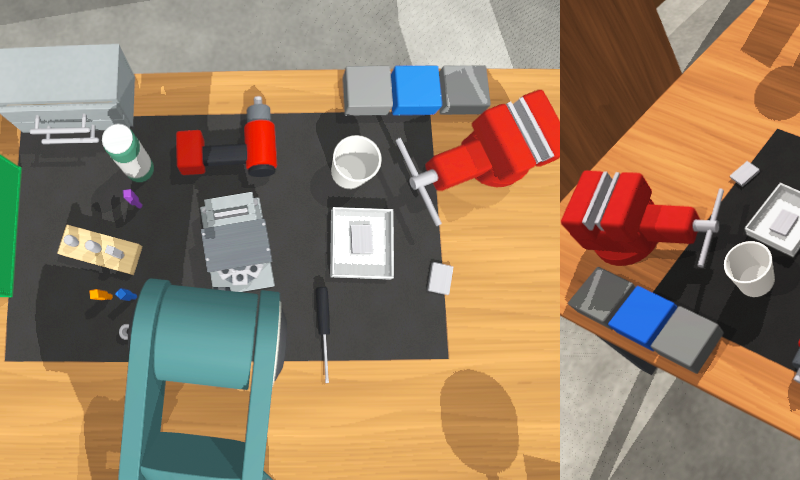

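The plate lies flat in the tray at (361,238). The bar stands in its stand at (112,250), and nothing else has moved. Handing in.

```bash
python3 -c "
from plant import manip
print(manip.hand_in())"
```

```text
the job is handed in; nothing more can be done
None
```

I handed the job in at about 37 s: three hole-to-hole strokes turned the nut to about 1.99 rad (spacer about 14 mm proud), and at the last look the drawn spacer lay flat in the tray and the pin bar stood in its own hole of the stand; the hand-in gave no verdict.

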